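# Chuck key out, then into low gear

## Robot

A 7-joint arm with a two-finger parallel gripper is mounted at the origin on the work surface; the furniture and walls round the work are solid. World frame = base frame: x ahead of the robot, y to its left, z up, the work surface at z = 0. Lengths are in m, angles in degrees, forces in N, time in s.
With the tool pointing down it reaches from about 0.425 to 0.875 m from the base axis. Payload 4.7 kg.
Tool frame: the origin (TCP) lies between the finger pads; the fingertips stand 8 mm ahead of it and the grasp point (between the pads) lies 11 mm behind it (env.tip_extent is the distance from the TCP to the fingertips, in m); z points along the fingers, y is the line along which they close (so a half turn about z gives the same grasp; the last joint's range is limited). The gripper opens to 87 mm and grips with 3 to 60 N. Pads are 19 mm wide; open, the fingers measure 117 mm over their backs; the gripper's body (75 mm by 190 mm) begins 51 mm behind the grasp point.
Start: joints at [68.933, 18.392, -4.016, 83.108, 1.295, 78.541, -3.26], TCP at [0.242, -0.603, 0.231] pointing down, gripper open.
Joint ranges: [-163.93, 163.93], [-17.29, 119.83], [-79.2, 71.16], [3.27, 140.29], [-89.18, 269.18], [5.43, 117.66], [-154.24, 154.24]. Speed limits (degrees/s): [147.25, 147.25, 180, 180, 180, 180, 180].

## Interface

Orientations are given as [roll, pitch, yaw] about the fixed x, y, z axes, in that order (R = Rz(yaw) Ry(pitch) Rx(roll)).
In Python, from cell import sensors, vision, workorder, env gives the robot as it stands.
- The arm moves only by the tool drive_tool, never from a script. Its argument "moves" is a list of rows, each an object of numbers: "x", "y", "z": the shift along the tool's x, y, z in mm; "rx", "ry", "rz": the turn, a rotation vector about the tool's x, y, z in rad; "fingers": the closure, from -1 (fully open) to 1 (shut). In form: [{"x": .., "y": .., "z": .., "rx": .., "ry": .., "rz": .., "fingers": ..}, ...]. A call has 1 to 20 rows; each row is the pose to reach, as a shift and turn from the pose commanded when the call began, along the tool's axes at that moment; what a row does not reach only later rows make up. A row lasts 1/8 s, in which the tool goes at most 62.5 mm and 10.7 degrees, less where a joint would pass 70% of its speed; a pose out of reach is approached as far as the arm can. A call with a gripper value outside its range is refused whole. The fingers move at their own pace and stop on an object; "force" is the grip in N (left out, the last holds). Time passes only in rows, so rows that repeat a pose let the fingers close. It gives the time, the measured TCP pose, the force, the opening and the grip force at its end, in the units of the state.
- sensors.get_obs(): the state, without advancing time (a new reading comes with each control period).
- vision.read_camera(name): name is "side" or "top" or "wrist"; returns a dict with "image" (420x560x3 uint8, red, green, blue), "fx", "fy", "cx", "cy" (pixels), "k1" (the pictures are not rectified: a ray, as slopes to the right and down, at radius r is drawn at 1 + k1 r^2 times it, then the intrinsics apply), "R" (3x3) and "t" (3): a world point X has camera coordinates R X + t. Camera axes: x right, y down, z forward; pixel columns grow to the right and rows downward; lengths in m; the calibration is good to about 2 mm. A picture is of the moment at which its call begins. There is no depth.
- workorder.sign_off(): hands the job in; it is judged then, once.
The state is a dict: "time_s": time; "qpos": joint angles; "joint_velocities": joint speeds; "effort": joint torques, N m; "tool_pos": TCP position; "tool_rot": TCP orientation; "force": force on the tool from outside, world axes, zero at the start; "wrist_torque": the same for the moment, N m; "grip_width": finger opening in m; "grasp_force": force on a finger pad.
Only numpy, scipy, OpenCV 4.12 (cv2) and the standard library are available. Lean on these libraries where they do the work, as an engineer would, in place of code of your own. Each camera call takes 0.05 s, during which the arm holds its last target. There are 200 camera calls.

## Task

The chuck key has been left standing in the chuck of the bench lathe: pull it out and stand it in the aluminium tool pot. Then throw the lathe's gear lever into the low-gear notch, the end notch nearest the chuck (marked with a double line), so that it springs fully home in the notch and stays there when you let go.

Things in the scene. Friction and masses are not known exactly. Their poses are not given: they have to be found in the camera images.
- lathe: grey bench lathe, fixed. Origin: underside, below the spindle line, mid-length of its 172 x 500 mm chip pan. Axes: x to the back (away from the robot), y along the bed to the headstock (robot's left), z up. Headstock (tall box, top 166 mm high) at +y; chuck (86 mm dia, spindle line 120 mm high) on its -y side; carriage and tailstock (up to 146 mm high) further -y. Lever gate: up to 196 mm
- chuck_key: loose T-shaped steel key, 110 mm high, 0.22 kg, starting upright in the top of the chuck: its 11 mm drive end sits loosely 23 mm deep in a 14 mm hole. Origin: tip of the drive end; z up the shank, x along the cross-bar. 24 mm collar, 16 mm shank, then a 24 x 24 mm square head from 76 to 110 mm above the tip. Grip the head's flats, fingers closing along the key's y
- key_head (a point): middle of the key's square head and of the 10 mm cross-bar (124 mm long) through it, 93 mm above the tip; axes as the key's
- key_tip (a point): lower tip of the key's drive end
- tool_pot: plain round upright aluminium pot, open at the top, fixed to the bench, right of the lathe. Origin: middle of its underside; outside 80 mm dia, inside 74 mm dia, rim 82 mm high, inner floor 6 mm high
- pot_floor (a point): middle of the pot's inner floor
- lever_ball (a point): centre of the gear lever's black ball knob, 34 mm dia, 145 mm from the lever's pivot. The lever stands up out of the arched steel gate on top of the headstock. For joints g = gear_lever, t = gear_tilt the ball is, from lever_pivot in the lathe's axes, at x = -0.145 sin t, y = -0.145 cos t sin g, z = 0.145 cos t cos g
- lever_pivot (a point): the lever's pivot, inside the headstock, fixed to the lathe; axes as the lathe's. The lever swings along the bed (gear_lever, about the lathe's x axis) and tilts to the front (gear_tilt)
- gear_lever (a joint): swing along the bed, rad: 0 upright, + towards the chuck, stops at +-0.555. Gate notches (20 mm wide, shank 12 mm): high -0.489 (far from the chuck, single line), neutral 0 (dot), low +0.489 (nearest the chuck, double line), each with 0.045 play either way. Stays where left; about 1 N at the ball swings it. Starts between high and neutral, in a notch or riding on a tooth between
- gear_tilt (a joint): tilt to the front (lathe's -x), rad: 0 = fully home at the back in a notch. A spring pushes it to the back with 3 N at the ball at 0, 6 N at full tilt (stop at 0.26). From about 0.14 the shank is clear of the gate's teeth and can be swung from notch to notch; 0.2 is a good middle. Released over a notch it springs home

How it is judged:
By the outcome, as a careful person would: the job done as asked, in the order asked, and still so for the second after the job is handed in, with the robot touching nothing.
It also fails if it takes over 56 s, if anything falls off the work surface, if the arm or the gripper's body presses on something with over 40 N, if the wrist force passes 120 N, or if a joint passes its speed limit or range.

## Working session

There is one attempt and no reset: what is moved stays moved. The work goes in short steps, Python scripts to look and compute and a tool call to move; the robot and the scene stay as the last step left them, time stands still between calls to the robot, and variables do not carry over. Pictures are saved under pics/ and viewed, at most 10 in all, crops included, and the job is handed in when it is done.

Besides the shell and the picture viewer there is one more tool, called as name(argument=value, ...), one argument or row to a line, values as JSON. drive_tool: Moves the arm, as the interface text tells. Its arguments: {"type":"object","properties":{"moves":{"type":"array"},"force":{"type":"number"}},"required":["moves"]}

```bash
mkdir -p pics
cat > h.py <<'E'
import numpy as np, cv2, pickle, sys
from cell import sensors, vision, workorder, env
from scipy.spatial.transform import Rotation as Ro
def snap(n, f):
    c=vision.read_camera(n); cv2.imwrite(f'pics/{f}.png', c['image'][:,:,::-1]); pickle.dump(c,open(f'pics/{f}.pkl','wb')); return c
def load(f): return pickle.load(open(f'pics/{f}.pkl','rb'))
def ray(c,u,v):
    K=np.array([[c['fx'],0,c['cx']],[0,c['fy'],c['cy']],[0,0,1.]])
    p=cv2.undistortPoints(np.array([[[u,v]]],float),K,np.array([c['k1'],0,0,0,0.]))[0,0]
    # model: r_d = r(1+k1 r^2) same as OpenCV
    R=np.array(c['R']);t=np.array(c['t'])
    d=R.T@np.array([p[0],p[1],1]); return -R.T@t, d/np.linalg.norm(d)
def plane(c,u,v,z):
    o,d=ray(c,u,v); return o+d*(z-o[2])/d[2]
def tri(*obs):
    A=np.zeros((3,3));b=np.zeros(3);rs=[ray(*o) for o in obs]
    for o,d in rs:
        P=np.eye(3)-np.outer(d,d);A+=P;b+=P@o
    X=np.linalg.solve(A,b)
    return X,[np.linalg.norm((np.eye(3)-np.outer(d,d))@(X-o))*1000 for o,d in rs]
def proj(c,X):
    R=np.array(c['R']);t=np.array(c['t']);p=R@np.array(X)+t;a=p[:2]/p[2];a=a*(1+c['k1']*(a@a));return np.array([c['fx']*a[0]+c['cx'],c['fy']*a[1]+c['cy']])
E
python3 - <<'E'
from h import *
np.set_printoptions(precision=3,suppress=True)
ims=[]
for n in ['side','top','wrist']:
    c=snap(n,n+'0'); print(n,c['fx'],c['k1'],-np.array(c['R']).T@np.array(c['t']),np.array(c['R'])[2])
o=sensors.get_obs();print(o['time_s'],o['tool_pos'],o['tool_rot'],o['force'],o['grip_width'])
E
```

```text
side 488.62166916012484 -0.08162099582689786 [0.764 0.442 1.083] [-0.288 -0.438 -0.852]
top 446.6829783187725 -0.10452616856383111 [ 0.336 -0.029  1.324] [ 0.105  0.001 -0.994]
wrist 328.8865882026638 -0.028231618474245594 [ 0.32  -0.571  0.384] [-0.285 -0.113 -0.952]
0.15 [ 0.242 -0.603  0.23 ] [-179.914    0.005   21.878] [-0.31   0.145 -0.274] 0.08715046298863816
```

View pics/side0.png

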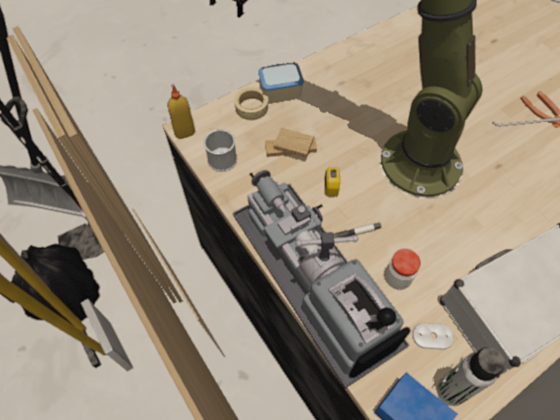

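View pics/top0.png

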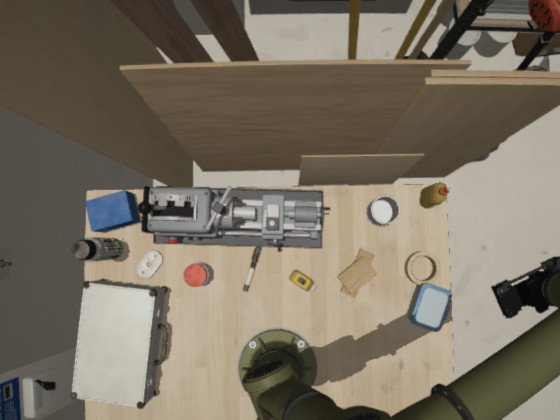

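The side view shows the lathe along the bench, with the ball near (386,317), the key near (325,245) and the pot at (221,150). In the top view the ball is at (145,207), the key near (222,203) and the pot at (383,211). I'll enlarge both.

Run:
```python
import cv2,numpy as np
a=cv2.imread('pics/side0.png')[190:350,270:410];b=cv2.imread('pics/top0.png')[170:260,130:280]
a=cv2.resize(a,None,fx=3.6,fy=3.6,interpolation=2)[:576];b=cv2.resize(b,(290*1,174))
cv2.imwrite('pics/c1.png',a)
b=cv2.imread('pics/top0.png')[175:255,130:340]
cv2.imwrite('pics/c2.png',cv2.resize(b,None,fx=3.8,fy=3.8,interpolation=2))
```

```text
(no output)
```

View pics/c1.png

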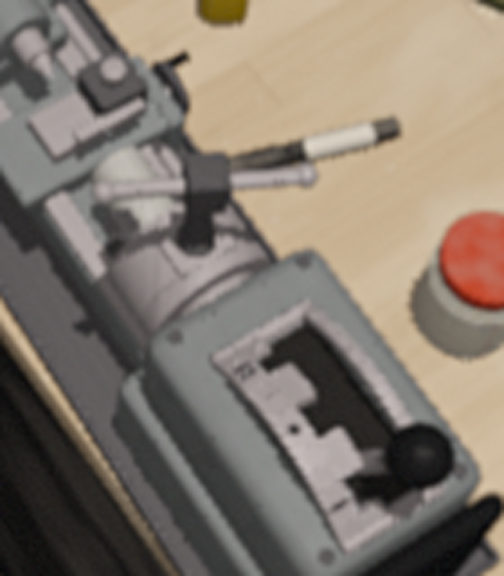

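View pics/c2.png

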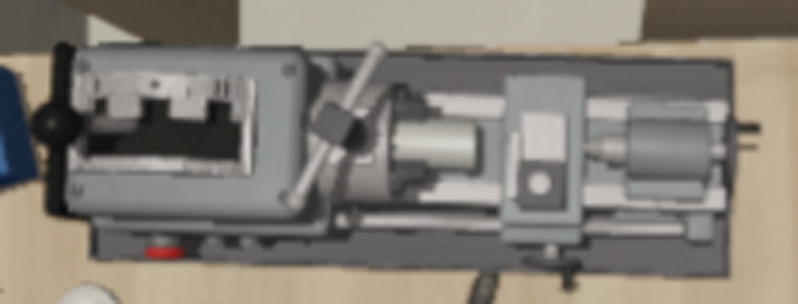

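Crops: in the side view (full-image pixels) the ball is at about (386,317), the cross-bar ends at (299,242) and (356,238), and the lever is at the single-line (high) end. In the top view the ball is at (145,208), the bar ends at (229,187) and (207,228), and the pan spans columns 90–735 of the crop.

Run:
```python
from h import *
np.set_printoptions(precision=4,suppress=True)
s,t=load('side0'),load('top0')
def S(u,v): return (s,270+(u+.5)/3.6-.5,190+(v+.5)/3.6-.5)
def T(u,v): return (t,130+(u+.5)/3.8-.5,175+(v+.5)/3.8-.5)
# ball refine by dark mask
for nm,a,b in [('ball',S(418,456),T(57,124)),('barFar',S(105,187),T(377,47)),('barNear',S(310,174),T(292,201)),('headtop',S(210,168),T(338,122)),
 ('HS corner chuck-front',S(318,252),T(304,216)),('HS corner chuck-back',S(150,345),T(305,48)),]:
    print(nm,*tri(a,b))
# pan corners, z~? 
for z in (0.0,0.01): print([plane(*T(*p),z)[:2] for p in [(731,60),(730,276),(91,259)]])
# pot: rim grey mask, top & side
def pot(c,x0,x1,y0,y1):
    im=cv2.cvtColor(c['image'],cv2.COLOR_RGB2HSV)[y0:y1,x0:x1]
    m=(im[:,:,1]<45).astype('uint8')*255
    m=cv2.morphologyEx(m,cv2.MORPH_CLOSE,np.ones((5,5)))
    k=max(cv2.findContours(m,0,2)[0],key=cv2.contourArea);r=cv2.boundingRect(k)
    return cv2.fitEllipse(k),(r[0]+x0,r[1]+y0,r[2],r[3])
for c,b in ((t,(362,408,190,232)),(s,(198,245,122,178))):
    e,r=pot(c,*b);print('pot',(e[0][0]+b[0],e[0][1]+b[2]),e[1:],r)
a=cv2.resize(cv2.imread('pics/side0.png')[122:178,195:250],None,fx=7,fy=7,interpolation=2)
b=cv2.resize(cv2.imread('pics/top0.png')[185:241,355:412],None,fx=7,fy=7,interpolation=2)
cv2.imwrite('pics/c3.png',np.hstack([a,b[:a.shape[0]]]))
```

```text
ball [0.4496 0.3155 0.2403] [np.float64(0.6061461041882765), np.float64(0.6061461041881645)]
barFar [0.4945 0.1069 0.2433] [np.float64(0.751015332670668), np.float64(0.7510153326707123)]
barNear [0.3969 0.1618 0.2409] [np.float64(0.13506553374998537), np.float64(0.1350655337498825)]
headtop [0.4449 0.1316 0.2517] [np.float64(1.5958703677901942), np.float64(1.5958703677902866)]
HS corner chuck-front [0.3887 0.172  0.1512] [np.float64(3.743992008595792), np.float64(3.7439920085957468)]
HS corner chuck-back [0.5055 0.1683 0.1623] [np.float64(2.3900510109690916), np.float64(2.3900510109690587)]
[array([ 0.5154, -0.1421]), array([ 0.346 , -0.1369]), array([0.3672, 0.3638])]
[array([ 0.5141, -0.1413]), array([ 0.3459, -0.1361]), array([0.3669, 0.3608])]
pot (385.8338031768799, 208.6277904510498) ((28.786149978637695, 43.60789108276367), 62.621212005615234) (366, 193, 42, 33)
pot (220.4715061187744, 149.34437561035156) ((32.127410888671875, 44.290828704833984), 170.084716796875) (203, 129, 34, 42)
```

View pics/c3.png

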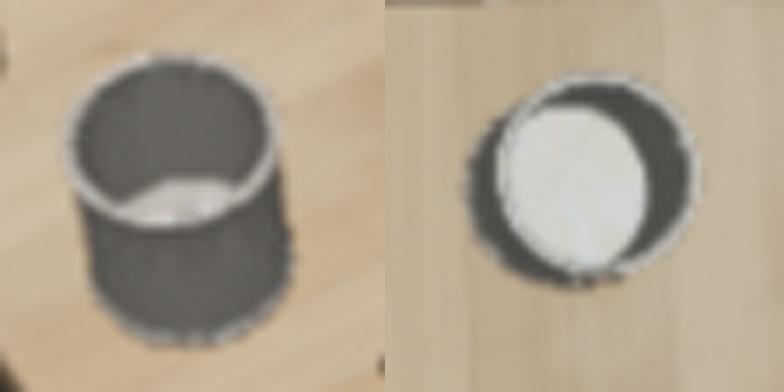

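Pot rim centre: (171,140) in the side half of the crop and (212,175) in the top half. Next I'll compute the pot, key and lever geometry.

Run:
```python
from h import *
np.set_printoptions(precision=4,suppress=True)
s,t=load('side0'),load('top0')
S=lambda u,v:(s,195+(u+.5)/7-.5,122+(v+.5)/7-.5)
T=lambda u,v:(t,355+(u+.5)/7-.5,185+(v+.5)/7-.5)
print('rim',*tri(S(171,140),T(212,175)))
print('rimz.082',plane(*S(171,140),.082),plane(*T(212,175),.082))
print('rim dia',[plane(*T(*p),.082)[:2] for p in [(112,175),(312,175),(212,73),(212,280)]])
print('floor',plane(*T(185,187),.006))
# lathe frame / shank at gate height
s2=lambda u,v:(s,270+(u+.5)/3.6-.5,190+(v+.5)/3.6-.5)
A=np.array([[.9991,-.0423],[.0423,.9991]])
L=lambda p:A@(p[:2]-np.array([.4425,.1098]))
for n,p in dict(shank=(362,490),lineHigh=(340,505),lineLow=(243,370),dot=(294,430),backHi=(345,545),backLo=(220,355),frontLo=(310,305)).items(): print(n,L(plane(*s2(*p),.18)))
print('ball',L(np.array([.4496,.3155])),'key',L(np.array([.4457,.1344])))
```

```text
rim [ 0.4474 -0.3105  0.0835] [np.float64(0.5136759303987384), np.float64(0.5136759303985436)]
rimz.082 [ 0.4473 -0.312   0.082 ] [ 0.4471 -0.3105  0.082 ]
rim dia [array([ 0.4478, -0.2701]), array([ 0.4463, -0.3511]), array([ 0.4883, -0.3123]), array([ 0.405 , -0.3088])]
floor [ 0.449 -0.316  0.006]
shank [0.0133 0.1946]
lineHigh [0.0279 0.195 ]
lineLow [0.0284 0.1067]
dot [0.0246 0.1489]
backHi [0.0382 0.2134]
backLo [0.0341 0.093 ]
frontLo [-0.0251  0.0949]
ball [-0.0016  0.2058] key [0.0022 0.0247]
```

```bash
cat >> h.py <<'E'
def to(*wps):
    o=sensors.get_obs();p=np.array(o['tool_pos']);R=Ro.from_euler('xyz',o['tool_rot'],degrees=True)
    print('t',o['time_s'],'pos',p,'rot',o['tool_rot'],'F',o['force'],'w',o['grip_width'])
    for x,y,z,yaw in wps:
        d=R.inv().apply(np.array([x,y,z])-p)*1000
        r=(R.inv()*Ro.from_euler('xyz',[180,0,yaw],degrees=True)).as_rotvec()
        print(np.round(d,1),np.round(r,3))
E
python3 - <<'E'
from h import *
np.set_printoptions(precision=4,suppress=True)
to((.43,-.3,.33,10),(.445,-.05,.36,-15),(.4457,.1344,.36,-29.4))
E
```

```text
t 0.15 pos [ 0.242  -0.6028  0.2297] rot [-179.9136    0.005    21.878 ] F [-0.3099  0.145  -0.274 ] w 0.08715046298863816
[ 287.3 -211.1 -100. ] [-0.001  0.     0.207]
[ 394.4 -437.6 -129.7] [-0.001  0.001  0.644]
[ 463.7 -608.4 -129.4] [-0.001  0.001  0.895]
```

drive_tool(
  moves=[
    {"x":0,"y":0,"z":-50,"fingers":-1},
    {"x":150,"y":-110,"z":-100,"rz":0.1},
    {"x":287,"y":-211,"z":-100,"rz":0.2},
    {"x":287,"y":-211,"z":-100,"rz":0.2},
    {"x":287,"y":-211,"z":-110,"rz":0.2},
    {"x":287,"y":-211,"z":-110,"rz":0.3},
    {"x":394,"y":-438,"z":-130,"rz":0.64},
    {"x":394,"y":-438,"z":-130,"rz":0.64},
    {"x":394,"y":-438,"z":-130,"rz":0.64},
    {"x":394,"y":-438,"z":-130,"rz":0.64},
    {"x":464,"y":-608,"z":-129,"rz":0.895},
    {"x":464,"y":-608,"z":-129,"rz":0.895},
    {"x":464,"y":-608,"z":-129,"rz":0.895},
    {"x":464,"y":-608,"z":-129,"rz":0.895},
    {"x":464,"y":-608,"z":-129,"rz":0.895},
  ],
)

```text
invalid input at $.moves[0]: expected keys x, y, z, rx, ry, rz, fingers
```

Run:
```python
from h import *
np.set_printoptions(precision=4,suppress=True)
c=snap('wrist','w1');to((.4457,.1344,.226,-29.4))
print(proj(c,[.4457,.1344,.25]),proj(c,[.4945,.1069,.242]),proj(c,[.3969,.1618,.242]))
print(sensors.get_obs()['qpos'])
```

```text
t 0.2 pos [ 0.242  -0.6029  0.2299] rot [-179.9309    0.0039   21.8774] F [-0.2049 -0.5598 -0.1253] w 0.0871479593972901
[ 463.7 -608.3    4.6] [-0.001  0.001  0.895]
[1786288.8945 1181112.5383] [4059456.9588 3149470.1685] [116064.6845  66147.0988]
[68.9318 18.4232 -4.0164 83.1489  1.2945 78.5422 -3.2608]
```

View pics/w1.png

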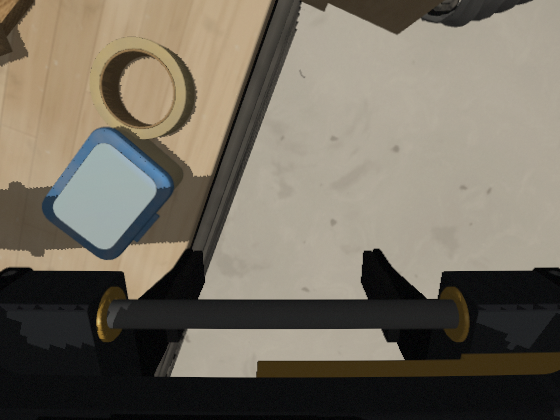

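The move was refused because every row needs all the keys. The picture shows only the start view, with the fingers near (185,290) and (380,290).

drive_tool(
  moves=[
    {"x":0,"y":0,"z":-50,"rx":0,"ry":0,"rz":0,"fingers":-1},
    {"x":150,"y":-110,"z":-100,"rx":0,"ry":0,"rz":0.1,"fingers":-1},
    {"x":287,"y":-211,"z":-100,"rx":0,"ry":0,"rz":0.2,"fingers":-1},
    {"x":287,"y":-211,"z":-100,"rx":0,"ry":0,"rz":0.2,"fingers":-1},
    {"x":287,"y":-211,"z":-110,"rx":0,"ry":0,"rz":0.2,"fingers":-1},
    {"x":287,"y":-211,"z":-110,"rx":0,"ry":0,"rz":0.3,"fingers":-1},
    {"x":394,"y":-438,"z":-130,"rx":0,"ry":0,"rz":0.64,"fingers":-1},
    {"x":394,"y":-438,"z":-130,"rx":0,"ry":0,"rz":0.64,"fingers":-1},
    {"x":394,"y":-438,"z":-130,"rx":0,"ry":0,"rz":0.64,"fingers":-1},
    {"x":394,"y":-438,"z":-130,"rx":0,"ry":0,"rz":0.64,"fingers":-1},
    {"x":464,"y":-608,"z":-129,"rx":0,"ry":0,"rz":0.895,"fingers":-1},
    {"x":464,"y":-608,"z":-129,"rx":0,"ry":0,"rz":0.895,"fingers":-1},
    {"x":464,"y":-608,"z":-129,"rx":0,"ry":0,"rz":0.895,"fingers":-1},
    {"x":464,"y":-608,"z":-129,"rx":0,"ry":0,"rz":0.895,"fingers":-1},
    {"x":464,"y":-608,"z":-129,"rx":0,"ry":0,"rz":0.895,"fingers":-1},
  ],
)

```text
time_s: 2.08
tool_pos: [0.4452, 0.1387, 0.3598]
tool_rot: [-179.9, -0.0, -28.9]
force: [-0.3, -0.4, -0.4]
grip_width: 0.087
grasp_force: 0.0
```

Run:
```python
from h import *
np.set_printoptions(precision=4,suppress=True)
c=snap('wrist','w2');to((.4457,.1344,.226,-29.4))
print(proj(c,[.4457,.1344,.25]),proj(c,[.4945,.1069,.242]),proj(c,[.3969,.1618,.242]),proj(c,[.4496,.3155,.24]))
print(sensors.get_obs()['qpos'])
```

```text
t 2.125 pos [0.4458 0.1355 0.3596] rot [179.9789  -0.0237 -29.1603] F [-0.5252  0.1816  0.2696] w 0.08729599046593017
[  0.5   1.  133.6] [ 0.    -0.     0.004]
[286.5679 206.4454] [287.2995 137.7206] [285.8085 262.1964] [118.4113 287.399 ]
[  30.9727   -6.3962  -46.1121   93.8818   -4.5737   90.5578 -134.1658]
```

View pics/w2.png

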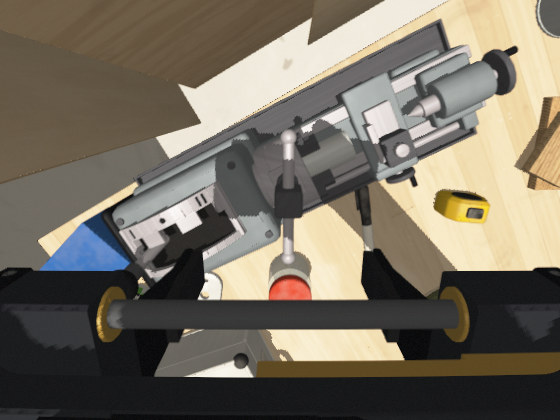

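The wrist view shows the bar ends at (289,136) and (288,257), with the head between them at (288,195). They match the predictions, so the key is centred between the fingers.

Run:
```python
from h import *
np.set_printoptions(precision=4,suppress=True)
s,t,w=load('side0'),load('top0'),load('w2')
f=tri((s,299,241.7),(t,229,187.2),(w,289,136));n=tri((s,356,238.2),(t,206.6,227.7),(w,288,257.5))
print(f,n,(f[0]+n[0])/2,np.degrees(np.arctan2(*(f[0]-n[0])[1::-1])),np.linalg.norm(f[0]-n[0]))
to((*((f[0]+n[0])/2)[:2],.226,-29.4))
```

```text
(array([0.4943, 0.1061, 0.2414]), [np.float64(1.4937940115224966), np.float64(0.5360333842083486), np.float64(1.2621726295183266)]) (array([0.3963, 0.1609, 0.2363]), [np.float64(1.3187083688505796), np.float64(1.5668241793423203), np.float64(2.042268396859091)]) [0.4453 0.1335 0.2388] -29.182860849273425 0.11235268946325166
t 2.125 pos [0.4458 0.1355 0.3596] rot [179.9789  -0.0237 -29.1603] F [-0.5252  0.1816  0.2696] w 0.08729599046593017
[  0.6   1.9 133.6] [ 0.    -0.     0.004]
```

drive_tool(
  force=30,
  moves=[
    {"x":0,"y":1.5,"z":50,"rx":0,"ry":0,"rz":0,"fingers":-1},
    {"x":0,"y":1.5,"z":95,"rx":0,"ry":0,"rz":0,"fingers":-1},
    {"x":0,"y":1.5,"z":120,"rx":0,"ry":0,"rz":0,"fingers":-1},
    {"x":0,"y":1.5,"z":133,"rx":0,"ry":0,"rz":0,"fingers":-1},
    {"x":0,"y":1.5,"z":133,"rx":0,"ry":0,"rz":0,"fingers":-1},
    {"x":0,"y":1.5,"z":133,"rx":0,"ry":0,"rz":0,"fingers":0.3},
    {"x":0,"y":1.5,"z":133,"rx":0,"ry":0,"rz":0,"fingers":0.6},
    {"x":0,"y":1.5,"z":133,"rx":0,"ry":0,"rz":0,"fingers":1},
    {"x":0,"y":1.5,"z":133,"rx":0,"ry":0,"rz":0,"fingers":1},
    {"x":0,"y":1.5,"z":133,"rx":0,"ry":0,"rz":0,"fingers":1},
    {"x":0,"y":1.5,"z":133,"rx":0,"ry":0,"rz":0,"fingers":1},
  ],
)

```text
time_s: 3.5
tool_pos: [0.4455, 0.1326, 0.2265]
tool_rot: [180.0, -0.0, -29.4]
force: [-0.1, 0.3, 0.0]
grip_width: 0.0349
grasp_force: 0.0
```

drive_tool(
  moves=[
    {"x":0,"y":0,"z":0,"rx":0,"ry":0,"rz":0,"fingers":1},
    {"x":0,"y":0,"z":0,"rx":0,"ry":0,"rz":0,"fingers":1},
    {"x":0,"y":0,"z":0,"rx":0,"ry":0,"rz":0,"fingers":1},
    {"x":0,"y":0,"z":0,"rx":0,"ry":0,"rz":0,"fingers":1},
    {"x":0,"y":0,"z":0,"rx":0,"ry":0,"rz":0,"fingers":1},
  ],
)

```text
time_s: 4.12
tool_pos: [0.4454, 0.1326, 0.2265]
tool_rot: [180.0, 0.0, -29.4]
force: [-0.0, 1.3, -0.7]
grip_width: 0.0239
grasp_force: 29.8
```

drive_tool(
  moves=[
    {"x":0,"y":0,"z":-8,"rx":0,"ry":0,"rz":0,"fingers":1},
    {"x":0,"y":0,"z":-16,"rx":0,"ry":0,"rz":0,"fingers":1},
    {"x":0,"y":0,"z":-25,"rx":0,"ry":0,"rz":0,"fingers":1},
    {"x":0,"y":0,"z":-35,"rx":0,"ry":0,"rz":0,"fingers":1},
    {"x":0,"y":0,"z":-60,"rx":0,"ry":0,"rz":0,"fingers":1},
    {"x":0,"y":0,"z":-90,"rx":0,"ry":0,"rz":0,"fingers":1},
    {"x":0,"y":0,"z":-90,"rx":0,"ry":0,"rz":0,"fingers":1},
  ],
)

```text
time_s: 5.0
tool_pos: [0.4468, 0.1331, 0.3189]
tool_rot: [-179.9, -0.2, -29.4]
force: [-0.2, -0.5, -2.1]
grip_width: 0.0236
grasp_force: 29.8
```

Run:
```python
from h import *
np.set_printoptions(precision=4,suppress=True)
s=snap('side','s3');w=snap('wrist','w3')
im=w['image'][150:420,150:420,::-1]
im2=s['image'][170:300,260:395,::-1]
cv2.imwrite('pics/c4.png',np.hstack([cv2.resize(im,(390,390)),cv2.resize(im2,(405,390))]))
to((.445,-.05,.33,-29.4),(.4474,-.311,.33,-10),(.4474,-.311,.23,-10))
```

```text
t 5.1 pos [0.4453 0.1326 0.3162] rot [179.9802   0.0042 -29.4053] F [-0.3804 -0.1856 -2.0675] w 0.023979060681588987
[ 89.4 159.2 -13.7] [ 0.  0. -0.]
[219.6 385.4 -13.7] [ 0.     0.    -0.339]
[219.6 385.4  86.3] [ 0.     0.    -0.339]
```

View pics/c4.png

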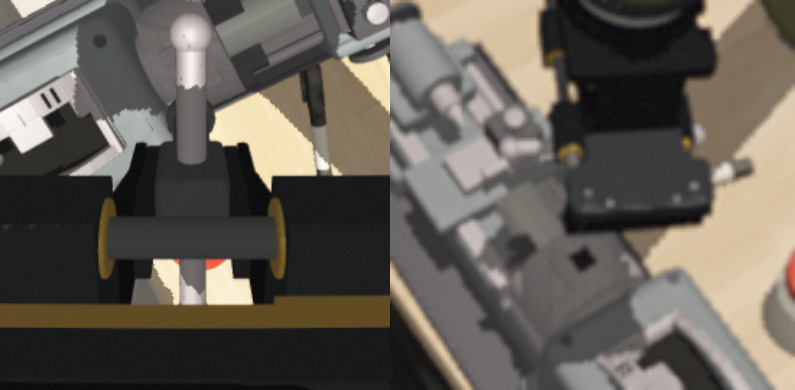

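The key is gripped and clear: the empty hole shows at (580,258) in the right half. Next I'll check the bottle beside the pot.

Run:
```python
from h import *
np.set_printoptions(precision=4,suppress=True)
s,t=load('side0'),load('top0')
print('bottle tip',tri((s,175,89),(t,444,191)),'blockcam', plane(t,357,272,.02))
```

```text
bottle tip (array([ 0.4852, -0.4477,  0.1818]), [np.float64(1.5025666306629815), np.float64(1.50256663066307)]) blockcam [ 0.2721 -0.2362  0.02  ]
```

drive_tool(
  moves=[
    {"x":90,"y":159,"z":-20,"rx":0,"ry":0,"rz":0,"fingers":1},
    {"x":90,"y":159,"z":-20,"rx":0,"ry":0,"rz":0,"fingers":1},
    {"x":90,"y":159,"z":-20,"rx":0,"ry":0,"rz":0,"fingers":1},
    {"x":90,"y":159,"z":-20,"rx":0,"ry":0,"rz":-0.1,"fingers":1},
    {"x":220,"y":385,"z":-20,"rx":0,"ry":0,"rz":-0.34,"fingers":1},
    {"x":220,"y":385,"z":-20,"rx":0,"ry":0,"rz":-0.34,"fingers":1},
    {"x":220,"y":385,"z":-14,"rx":0,"ry":0,"rz":-0.34,"fingers":1},
    {"x":220,"y":385,"z":-14,"rx":0,"ry":0,"rz":-0.34,"fingers":1},
    {"x":220,"y":385,"z":-14,"rx":0,"ry":0,"rz":-0.34,"fingers":1},
    {"x":220,"y":385,"z":40,"rx":0,"ry":0,"rz":-0.34,"fingers":1},
    {"x":220,"y":385,"z":86,"rx":0,"ry":0,"rz":-0.34,"fingers":1},
    {"x":220,"y":385,"z":86,"rx":0,"ry":0,"rz":-0.34,"fingers":1},
  ],
)

```text
time_s: 6.6
tool_pos: [0.4454, -0.3084, 0.2258]
tool_rot: [-179.7, 0.5, -9.9]
force: [-0.6, -0.4, -1.0]
grip_width: 0.0238
grasp_force: 29.8
```

Run:
```python
from h import *
np.set_printoptions(precision=4,suppress=True)
to((.4474,-.311,.092,-10))
print(sensors.get_obs()['qpos'])
s=snap('side','s4');t=snap('top','t4')
im=s['image'][80:200,150:285,::-1]; im2=t['image'][160:270,330:450,::-1]
cv2.imwrite('pics/c5.png',np.hstack([cv2.resize(im,(390,390)),cv2.resize(im2,(405,390))]))
```

```text
t 6.6 pos [ 0.4454 -0.3084  0.2258] rot [-179.73      0.526    -9.8666] F [-0.5619 -0.3678 -0.9933] w 0.02380706340635254
[  3.6   2.9 133.7] [-0.005  0.009  0.002]
[ 48.257    6.6735 -17.6187  98.0112   2.0087  76.2219 -69.6165]
```

View pics/c5.png

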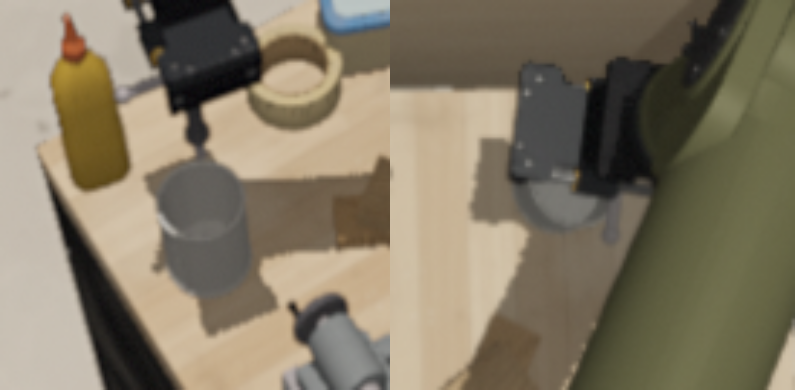

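The key hangs above the pot with its tip over the opening, at (203,155) in the left half. The bottle at (90,140) is close to the gripper's long axis, so I'll turn the gripper away from it and then lower.

drive_tool(
  moves=[
    {"x":2,"y":3,"z":0,"rx":0,"ry":0,"rz":0.2,"fingers":1},
    {"x":2,"y":3,"z":0,"rx":0,"ry":0,"rz":0.4,"fingers":1},
    {"x":2,"y":3,"z":0,"rx":0,"ry":0,"rz":0.6,"fingers":1},
    {"x":2,"y":3,"z":0,"rx":0,"ry":0,"rz":0.6,"fingers":1},
    {"x":2,"y":3,"z":0,"rx":0,"ry":0,"rz":0.6,"fingers":1},
  ],
)

```text
time_s: 7.32
tool_pos: [0.4503, -0.3143, 0.2321]
tool_rot: [-180.0, -0.1, -44.1]
force: [-0.8, 0.2, -2.2]
grip_width: 0.0237
grasp_force: 29.8
```

Run:
```python
from h import *
np.set_printoptions(precision=4,suppress=True)
to((.4474,-.311,.097,-45))
print(sensors.get_obs()['qpos'])
```

```text
t 7.325 pos [ 0.4503 -0.3143  0.2321] rot [-179.984    -0.1432  -44.1378] F [-0.7527  0.2386 -2.2111] w 0.02372155996678931
[ -4.8  -0.3 135.1] [-0.    -0.002  0.015]
[  46.5654    6.7     -15.6016   97.1887    1.8687   76.2199 -103.5133]
```

drive_tool(
  moves=[
    {"x":-3,"y":0,"z":40,"rx":0,"ry":0,"rz":0,"fingers":1},
    {"x":-3,"y":0,"z":80,"rx":0,"ry":0,"rz":0,"fingers":1},
    {"x":-3,"y":0,"z":105,"rx":0,"ry":0,"rz":0,"fingers":1},
    {"x":-3,"y":0,"z":120,"rx":0,"ry":0,"rz":0,"fingers":1},
    {"x":-3,"y":0,"z":126,"rx":0,"ry":0,"rz":0,"fingers":1},
    {"x":-3,"y":0,"z":128,"rx":0,"ry":0,"rz":0,"fingers":1},
    {"x":-3,"y":0,"z":128,"rx":0,"ry":0,"rz":0,"fingers":1},
  ],
)

```text
time_s: 8.2
tool_pos: [0.448, -0.3124, 0.1035]
tool_rot: [-180.0, -0.1, -44.3]
force: [-0.0, -0.2, -2.0]
grip_width: 0.024
grasp_force: 29.8
```

Now down in small steps to feel for the floor.

drive_tool(
  moves=[
    {"x":0,"y":0,"z":3,"rx":0,"ry":0,"rz":0,"fingers":1},
    {"x":0,"y":0,"z":6,"rx":0,"ry":0,"rz":0,"fingers":1},
    {"x":0,"y":0,"z":8,"rx":0,"ry":0,"rz":0,"fingers":1},
    {"x":0,"y":0,"z":8,"rx":0,"ry":0,"rz":0,"fingers":1},
  ],
)

```text
time_s: 8.7
tool_pos: [0.4473, -0.312, 0.0943]
tool_rot: [180.0, 0.0, -44.3]
force: [0.6, 0.4, -1.0]
grip_width: 0.0239
grasp_force: 29.8
```

drive_tool(
  moves=[
    {"x":0,"y":0,"z":1.5,"rx":0,"ry":0,"rz":0,"fingers":1},
    {"x":0,"y":0,"z":3,"rx":0,"ry":0,"rz":0,"fingers":1},
    {"x":0,"y":0,"z":3,"rx":0,"ry":0,"rz":0,"fingers":1},
  ],
)

```text
time_s: 9.07
tool_pos: [0.4476, -0.3122, 0.0919]
tool_rot: [180.0, -0.0, -44.3]
force: [-0.2, 0.8, 1.2]
grip_width: 0.0235
grasp_force: 29.8
```

The tip is on the floor (Fz went from -2 to +1 N, TCP z 0.092 as expected). I'll open partly and rise.

drive_tool(
  moves=[
    {"x":0,"y":0,"z":0,"rx":0,"ry":0,"rz":0,"fingers":0.3},
    {"x":0,"y":0,"z":0,"rx":0,"ry":0,"rz":0,"fingers":0.1},
    {"x":0,"y":0,"z":0,"rx":0,"ry":0,"rz":0,"fingers":0.0},
    {"x":0,"y":0,"z":0,"rx":0,"ry":0,"rz":0,"fingers":0.0},
    {"x":0,"y":0,"z":-5,"rx":0,"ry":0,"rz":0,"fingers":-0.1},
    {"x":0,"y":0,"z":-10,"rx":0,"ry":0,"rz":0,"fingers":-0.6},
    {"x":0,"y":0,"z":-12,"rx":0,"ry":0,"rz":0,"fingers":-1},
    {"x":0,"y":0,"z":-14,"rx":0,"ry":0,"rz":0,"fingers":-1},
    {"x":0,"y":0,"z":-30,"rx":0,"ry":0,"rz":0,"fingers":-1},
    {"x":0,"y":0,"z":-60,"rx":0,"ry":0,"rz":0,"fingers":-1},
    {"x":0,"y":0,"z":-120,"rx":0,"ry":0,"rz":0,"fingers":-1},
    {"x":0,"y":0,"z":-180,"rx":0,"ry":0,"rz":0,"fingers":-1},
    {"x":0,"y":0,"z":-240,"rx":0,"ry":0,"rz":0,"fingers":-1},
    {"x":0,"y":0,"z":-240,"rx":0,"ry":0,"rz":0,"fingers":-1},
  ],
)

```text
time_s: 10.82
tool_pos: [0.4496, -0.3131, 0.3387]
tool_rot: [-179.9, -0.7, -44.3]
force: [0.7, -0.1, -0.8]
grip_width: 0.0867
grasp_force: 0.0
```

Run:
```python
from h import *
np.set_printoptions(precision=4,suppress=True)
s=snap('side','s5');w=snap('wrist','w5')
im=s['image'][80:200,150:285,::-1]; im2=w['image'][0:420,0:560,::-1]
cv2.imwrite('pics/c6.png',np.hstack([cv2.resize(im,(300,300)),cv2.resize(im2,(400,300))]))
# lever approach: ball at (.4496,.3155); look from above with yaw -90
to((.445,-.05,.37,-60),(.4496,.3155,.37,-90))
print(sensors.get_obs()['qpos'])
```

```text
t 10.925 pos [ 0.4476 -0.3121  0.3328] rot [-179.9954   -0.1186  -44.2963] F [ 0.6969 -0.6717 -0.3875] w 0.08722996406260497
[-184.8 -185.8  -37.6] [-0.    -0.002  0.274]
[-436.7 -450.6  -38.1] [-0.001 -0.002  0.798]
[  46.6424    4.4894  -15.5226   88.1533    1.224    87.4045 -103.1842]
```

View pics/c6.png

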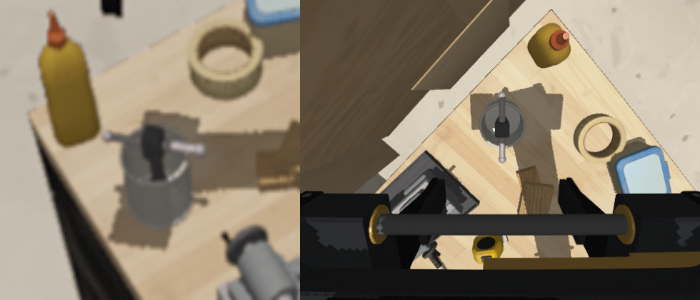

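The key stands in the pot, leaning slightly on the rim with the head above it, so that part is done. That was picture 10, so the lever goes by numbers and force only. I'll use yaw 87.6°, with the fingers closing along the lathe's x.

Run:
```python
from h import *
np.set_printoptions(precision=4,suppress=True)
to((.445,-.0,.37,20),(.4496,.3155,.37,87.6))
```

```text
t 10.925 pos [ 0.4476 -0.3121  0.3328] rot [-179.9954   -0.1186  -44.2963] F [ 0.6969 -0.6717 -0.3875] w 0.08722996406260497
[-219.7 -221.6  -37.7] [ 0.001 -0.002 -1.122]
[-436.7 -450.6  -38.1] [ 0.002 -0.001 -2.302]
```

drive_tool(
  moves=[
    {"x":0,"y":0,"z":-38,"rx":0,"ry":0,"rz":-0.18,"fingers":-1},
    {"x":-44,"y":-45,"z":-38,"rx":0,"ry":0,"rz":-0.36,"fingers":-1},
    {"x":-88,"y":-90,"z":-38,"rx":0,"ry":0,"rz":-0.54,"fingers":-1},
    {"x":-130,"y":-133,"z":-38,"rx":0,"ry":0,"rz":-0.72,"fingers":-1},
    {"x":-170,"y":-175,"z":-38,"rx":0,"ry":0,"rz":-0.9,"fingers":-1},
    {"x":-210,"y":-217,"z":-38,"rx":0,"ry":0,"rz":-1.08,"fingers":-1},
    {"x":-250,"y":-258,"z":-38,"rx":0,"ry":0,"rz":-1.26,"fingers":-1},
    {"x":-290,"y":-300,"z":-38,"rx":0,"ry":0,"rz":-1.44,"fingers":-1},
    {"x":-330,"y":-340,"z":-38,"rx":0,"ry":0,"rz":-1.62,"fingers":-1},
    {"x":-370,"y":-382,"z":-38,"rx":0,"ry":0,"rz":-1.8,"fingers":-1},
    {"x":-410,"y":-423,"z":-38,"rx":0,"ry":0,"rz":-1.98,"fingers":-1},
    {"x":-437,"y":-451,"z":-38,"rx":0,"ry":0,"rz":-2.16,"fingers":-1},
    {"x":-437,"y":-451,"z":-38,"rx":0,"ry":0,"rz":-2.3,"fingers":-1},
    {"x":-437,"y":-451,"z":-38,"rx":0,"ry":0,"rz":-2.3,"fingers":-1},
    {"x":-437,"y":-451,"z":-38,"rx":0,"ry":0,"rz":-2.3,"fingers":-1},
    {"x":-437,"y":-451,"z":-38,"rx":0,"ry":0,"rz":-2.3,"fingers":-1},
    {"x":-437,"y":-451,"z":-38,"rx":0,"ry":0,"rz":-2.3,"fingers":-1},
  ],
)

```text
time_s: 13.05
tool_pos: [0.4498, 0.3155, 0.3696]
tool_rot: [180.0, 0.0, 87.4]
force: [-0.9, 0.4, -0.1]
grip_width: 0.0871
grasp_force: 0.0
```

Run:
```python
from h import *
np.set_printoptions(precision=4,suppress=True)
w=snap('wrist','w6');s,t=load('side0'),load('top0')
to((.4496,.3155,.37,87.6));print(sensors.get_obs()['qpos'])
def ball(c,u,v,r):
    g=c['image'][v-r:v+r,u-r:u+r].max(2); m=(g<45).astype('uint8')
    m=cv2.morphologyEx(m,cv2.MORPH_OPEN,cv2.getStructuringElement(2,(7,7)))
    n,l,st,ce=cv2.connectedComponentsWithStats(m)
    for i in range(1,n):
        if st[i,4]>60: print(st[i],ce[i]+[u-r,v-r])
print('side');ball(s,386,317,25);print('top');ball(t,145,207,14)
p=proj(w,[.4496,.3155,.2403]);print('wrist pred',p);ball(w,int(p[0]),int(p[1]),50)
g=w['image'].max(2);p=p.astype(int)
print(g[p[1]-40:p[1]+44:4,p[0]-48:p[0]+52:4])
```

```text
t 13.1 pos [0.4498 0.3156 0.3696] rot [179.9772   0.0156  87.4079] F [ 0.1706 -0.5817 -0.5087] w 0.08716127704451923
[-0.1 -0.2 -0.4] [ 0.     0.    -0.003]
[ 10.1544   8.9903 -54.1094  82.4399   7.3059  92.2382 -45.9226]
side
[  0   0  35  37 534] [376.7434 311.4139]
[ 24  36  24  14 183] [397.8197 336.0109]
top
[11 11 11 11 74] [147.0946 208.8514]
wrist pred [282.7044 203.1605]
[  0   0 100  10 986] [282.1805 157.4564]
[  32   30   41   70 2234] [282.4194 216.543 ]
[[ 51  65  50  54  55  55  57  56  56  56  56  56  55  63  64  63  64  62
   65  64  65  65  66  63  61]
 [ 53  67  87  96  94  94  96  96  97  94  70  99  98  96  97  99  98  99
   99  99  99  99  85  86  82]
 [ 53 123 136 139 139 143 141 141  78  76  78 142 142 140 140 142 142 142
  142 144 145 142  78  79  78]
 [ 56  72  76  53  78  77  78  98  96  97  97  97  96  97  97  97  97  97
   96  97  95  95  79  50  79]
 [ 60  73  74  51  55  79  78 103 103 105 105 104 105 106 105 104 105 105
  106 105 105 105  72  51  66]
 [ 63  72  77  72  77  80  79 100  85  38  42  37  36  36  42 104 161 161
  159 158 101 102  79  73  79
[... 877 characters left out ...]
60  21  23  18  14  15  22 112 111 110
  114 113 113 112  81  78  76]
 [ 45  71  76  77  78  79  81 110  63  25  23  25  22  26  24 112 112 108
  110 108 108 108  77  77  76]
 [ 41  69  77  78  79  79  81 110  66  25  24  23  23  23  25 112 111 110
  113 110 110 109  78  77  77]
 [ 40  68  74  78  76  79  80 104  80  21  22  24  24  24  25  24  27  22
  106 104 104 104  78  76  75]
 [ 39  67  74  77  76  78  78 104  84  24  23  26  22  20  22  19  22  22
  105 102  89 105 164 162 153]
 [ 36  68  75  78  78  78  79 101  86  21  24  23  23  20  22  20  23  25
  105  81  21 103 161 163 154]
 [ 39  66  75  80  79  80  81 101  91  23  23  24  22  21  23  63  64  62
  103 101 102 211 162 163 153]]
```

Run:
```python
from h import *
np.set_printoptions(precision=4,suppress=True,linewidth=150)
w=load('w6');s,t=load('side0'),load('top0')
g=w['image'].max(2)
for u in (299,302,305): 
    d=(g[165:300,u]<45).astype(int);e=np.flatnonzero(np.diff(d))+166;print(u,e,d[0])
A=np.array([[.9991,-.0423],[.0423,.9991]]);L=lambda p:A@(p[:2]-np.array([.4425,.1098]))
for z in (.17,.18,.19): print(z,[L(plane(w,302,v,z)) for v in (183,198,235)])
# ball: left edge & fit circle of dark pixels left/bottom
m=(g<33).astype('uint8');
for v in range(183,246,3):
    r=np.flatnonzero(m[v,255:330]);print(v,r.min()+255 if len(r) else None,r.max()+255 if len(r) else None,end='; ')
```

```text
299 [190 208 229 243 264 268] 0
302 [190 206 229 243 264 268] 0
305 [] 0
0.17 [array([0.0198, 0.2078]), array([0.02  , 0.1907]), array([0.0207, 0.1461])]
0.18 [array([0.0192, 0.2102]), array([0.0194, 0.1935]), array([0.02  , 0.1502])]
0.19 [array([0.0186, 0.2125]), array([0.0188, 0.1963]), array([0.0194, 0.1543])]
183 None None; 186 267 292; 189 267 295; 192 266 304; 195 265 304; 198 264 304; 201 264 304; 204 264 304; 207 265 298; 210 266 297; 213 267 295; 216 267 292; 219 267 291; 222 267 291; 225 267 291; 228 267 291; 231 267 304; 234 267 304; 237 267 314; 240 267 304; 243 268 291;
```

The high notch spans rows 190–207 and the neutral notch rows 229–243. The ball is at about (283.5,201), within about 1.5 mm of the two-view estimate. The lever is near g = -0.36 to -0.4, so it is riding on the tooth. I'll grip the ball.

drive_tool(
  force=25,
  moves=[
    {"x":1,"y":0,"z":60,"rx":0,"ry":0,"rz":0,"fingers":-1},
    {"x":1,"y":0,"z":105,"rx":0,"ry":0,"rz":0,"fingers":-1},
    {"x":1,"y":0,"z":130,"rx":0,"ry":0,"rz":0,"fingers":-1},
    {"x":1,"y":0,"z":139,"rx":0,"ry":0,"rz":0,"fingers":-1},
    {"x":1,"y":0,"z":139,"rx":0,"ry":0,"rz":0,"fingers":0},
    {"x":1,"y":0,"z":139,"rx":0,"ry":0,"rz":0,"fingers":1},
    {"x":1,"y":0,"z":139,"rx":0,"ry":0,"rz":0,"fingers":1},
    {"x":1,"y":0,"z":139,"rx":0,"ry":0,"rz":0,"fingers":1},
    {"x":1,"y":0,"z":139,"rx":0,"ry":0,"rz":0,"fingers":1},
    {"x":1,"y":0,"z":139,"rx":0,"ry":0,"rz":0,"fingers":1},
    {"x":1,"y":0,"z":139,"rx":0,"ry":0,"rz":0,"fingers":1},
  ],
)

```text
time_s: 14.48
tool_pos: [0.4482, 0.3175, 0.2304]
tool_rot: [-179.9, 0.0, 87.5]
force: [-4.5, 0.3, 1.1]
grip_width: 0.0324
grasp_force: 25.0
```

drive_tool(
  moves=[
    {"x":0,"y":-3,"z":0,"rx":0,"ry":0,"rz":0,"fingers":1},
    {"x":0,"y":-6,"z":0,"rx":0,"ry":0,"rz":0,"fingers":1},
    {"x":0,"y":-8,"z":0,"rx":0,"ry":0,"rz":0,"fingers":1},
    {"x":0,"y":-8,"z":0,"rx":0,"ry":0,"rz":0,"fingers":1},
  ],
)

```text
time_s: 14.98
tool_pos: [0.445, 0.316, 0.2307]
tool_rot: [179.6, 0.0, 87.4]
force: [7.5, -0.9, -3.7]
grip_width: 0.0325
grasp_force: 25.0
```

drive_tool(
  moves=[
    {"x":0,"y":-2,"z":0.5,"rx":0,"ry":0,"rz":0,"fingers":1},
    {"x":0,"y":-4,"z":1,"rx":0,"ry":0,"rz":0,"fingers":1},
    {"x":0,"y":-4,"z":1,"rx":0,"ry":0,"rz":0,"fingers":1},
    {"x":0,"y":-4,"z":1,"rx":0,"ry":0,"rz":0,"fingers":1},
  ],
)

```text
time_s: 15.48
tool_pos: [0.4422, 0.3163, 0.2304]
tool_rot: [179.5, -0.0, 87.3]
force: [9.4, -0.1, -1.3]
grip_width: 0.033
grasp_force: 25.0
```

drive_tool(
  force=12,
  moves=[
    {"x":0,"y":0,"z":0,"rx":0,"ry":0,"rz":0,"fingers":1},
    {"x":-4,"y":-1,"z":-1,"rx":0,"ry":0,"rz":0,"fingers":1},
    {"x":-8,"y":-1,"z":-2.5,"rx":0,"ry":0,"rz":0,"fingers":1},
    {"x":-12,"y":-1,"z":-4,"rx":0,"ry":0,"rz":0,"fingers":1},
    {"x":-12,"y":-1,"z":-4,"rx":0,"ry":0,"rz":0,"fingers":1},
  ],
)

```text
time_s: 16.1
tool_pos: [0.4392, 0.3048, 0.2344]
tool_rot: [179.7, -0.1, 87.3]
force: [5.9, -0.6, -0.3]
grip_width: 0.0329
grasp_force: 12.0
```

Run:
```python
from h import *
np.set_printoptions(precision=4,suppress=True,linewidth=150)
o=sensors.get_obs();print(o['tool_pos'],o['wrist_torque'])
w=snap('wrist','w7');p=np.array(o['tool_pos'])+[0,0,.011];q=proj(w,p).astype(int);print(q)
g=w['image'].max(2);print(g[q[1]-44:q[1]+50:5,q[0]-50:q[0]+52:5])
```

```text
[0.4392 0.3048 0.2344] [ 0.0998 -1.4135  0.0383]
[283 284]
[[ 79  80  81  80  80  83 116 119  27  22  25  25  23  24  24  20  24  24  25  24  77]
 [ 78  80  79  80  82  82 117 122  26  25  27  28  24  22  26  26  26  22  24  25  79]
 [ 78  14  58  65  82  81 118 119  19  15  15  15  15  21  80  45  59  52  12  13  77]
 [ 49  14  20  21  81  82 117  14  16  19  18  16  22  16  18  52  46  23  19  13 109]
 [ 12  13  22  21  81  82  11  16  15  17  19  17  16  18  16  16  29  23  21  15  35]
 [ 14  14  24  21  81  34  15  19  20  15  15  20  20  20  17  18  18  23  23  14  17]
 [ 13  17  21  19  82  17  19  16  17  17  20  16  20  19  20  19  16  24  19  16  12]
 [ 15  22  22  22  65  17  20  22  18  17  21  22  20  21  15  16  16  21  21  20  14]
 [ 18  20  21  21  57  19  19  18  14  18  23  25  26  19  21  17  17  23  22  22  15]
 [ 14  18  21  19  78  16  17  16  15  22  22  27  22  20  20  17  17  19  22  21  16]
 [ 23  23  20  20  79  14  20  19  19  20  22  20  23  17  19  23  18  20  22  20  14]
 [ 21  21  21  15  81  16  17  22  19  17  17  21  19  15  19  17  19  20  22  23  21]
 [ 42  39  40  39  51  50  39  37  38  38  38  40  39  39  39  38  39  39  40  40  41]
 [ 50  51  50  50  51  50  51  52  51  51  51  73  71  73  72  72  73  73  73  72  72]
 [ 54  55  54  54  55  54  54  54  55  56  55  91  93  91  92  93  92  92  92  92  94]
 [ 56  56  58  57  59  58  58  57  57  56  58  57  58  57  56  58  57  58  57  56 109]
 [ 56  59  56  56  58  59  56  56  57  58  57  56  58  56  58  57  57  58  57  59  68]
 [ 57  57  57  56  55  56  55  55  57  57  56  56  56  56  55  57  56  56  55  57  56]
 [ 28  28  23  80  81  80  98 101  25  47  49  46  47  47  47  47 196 201  28  30  26]]
```

The swing is free (Fy about 0.6 N). I'll carry on along the arc towards low.

drive_tool(
  moves=[
    {"x":-10,"y":0,"z":-2.5,"rx":0,"ry":0,"rz":0,"fingers":1},
    {"x":-20,"y":0,"z":-4.5,"rx":0,"ry":0,"rz":0,"fingers":1},
    {"x":-31,"y":0,"z":-6,"rx":0,"ry":0,"rz":0,"fingers":1},
    {"x":-42,"y":0,"z":-6.5,"rx":0,"ry":0,"rz":0,"fingers":1},
    {"x":-53,"y":0,"z":-6,"rx":0,"ry":0,"rz":0,"fingers":1},
    {"x":-65,"y":0,"z":-4.5,"rx":0,"ry":0,"rz":0,"fingers":1},
    {"x":-75,"y":0,"z":-2.5,"rx":0,"ry":0,"rz":0,"fingers":1},
    {"x":-85,"y":0,"z":0.5,"rx":0,"ry":0,"rz":0,"fingers":1},
    {"x":-93,"y":0,"z":3,"rx":0,"ry":0,"rz":0,"fingers":1},
    {"x":-100,"y":0,"z":6,"rx":0,"ry":0,"rz":0,"fingers":1},
    {"x":-106,"y":0,"z":9,"rx":0,"ry":0,"rz":0,"fingers":1},
    {"x":-106,"y":0,"z":9,"rx":0,"ry":0,"rz":0,"fingers":1},
  ],
)

```text
time_s: 17.65
tool_pos: [0.4338, 0.1988, 0.2253]
tool_rot: [179.7, -0.0, 87.4]
force: [5.4, 0.1, -0.8]
grip_width: 0.0332
grasp_force: 12.0
```

drive_tool(
  moves=[
    {"x":-3,"y":0,"z":1.7,"rx":0,"ry":0,"rz":0,"fingers":1},
    {"x":-6,"y":0,"z":3.5,"rx":0,"ry":0,"rz":0,"fingers":1},
    {"x":-8,"y":0,"z":4.8,"rx":0,"ry":0,"rz":0,"fingers":1},
    {"x":-8,"y":0,"z":4.8,"rx":0,"ry":0,"rz":0,"fingers":1},
  ],
)

```text
time_s: 18.15
tool_pos: [0.4331, 0.1908, 0.2207]
tool_rot: [179.7, 0.0, 87.4]
force: [3.6, -1.4, 4.0]
grip_width: 0.0326
grasp_force: 12.0
```

drive_tool(
  moves=[
    {"x":-2,"y":0,"z":0.5,"rx":0,"ry":0,"rz":0,"fingers":1},
    {"x":-4,"y":0,"z":1.5,"rx":0,"ry":0,"rz":0,"fingers":1},
    {"x":-6,"y":0,"z":2.5,"rx":0,"ry":0,"rz":0,"fingers":1},
    {"x":-6,"y":0,"z":2.5,"rx":0,"ry":0,"rz":0,"fingers":1},
  ],
)

```text
time_s: 18.65
tool_pos: [0.4327, 0.1864, 0.2181]
tool_rot: [179.7, -0.1, 87.5]
force: [6.9, 2.2, 0.4]
grip_width: 0.0334
grasp_force: 12.0
```

drive_tool(
  moves=[
    {"x":-2,"y":0,"z":0.5,"rx":0,"ry":0,"rz":0,"fingers":1},
    {"x":-4,"y":0,"z":1,"rx":0,"ry":0,"rz":0,"fingers":1},
    {"x":-4,"y":0,"z":1,"rx":0,"ry":0,"rz":0,"fingers":1},
  ],
)

```text
time_s: 19.02
tool_pos: [0.4325, 0.1845, 0.2171]
tool_rot: [179.7, -0.3, 87.5]
force: [7.1, 6.1, -2.1]
grip_width: 0.0331
grasp_force: 12.0
```

The stop was felt at ball y ≈ 0.186. The low notch is about 8 mm back, at y ≈ 0.195, which agrees with the vision. I'll go there and ease back.

drive_tool(
  moves=[
    {"x":7,"y":0,"z":-2.5,"rx":0,"ry":0,"rz":0,"fingers":1},
    {"x":14,"y":0,"z":-6,"rx":0,"ry":0,"rz":0,"fingers":1},
    {"x":14,"y":0,"z":-6,"rx":0,"ry":0,"rz":0,"fingers":1},
    {"x":14,"y":5,"z":-6.5,"rx":0,"ry":0,"rz":0,"fingers":1},
    {"x":14,"y":10,"z":-7.2,"rx":0,"ry":0,"rz":0,"fingers":1},
    {"x":14,"y":14,"z":-7.8,"rx":0,"ry":0,"rz":0,"fingers":1},
    {"x":14,"y":14,"z":-7.8,"rx":0,"ry":0,"rz":0,"fingers":1},
  ],
)

```text
time_s: 19.9
tool_pos: [0.4456, 0.1945, 0.2239]
tool_rot: [-180.0, 0.0, 87.5]
force: [1.8, -3.7, 4.4]
grip_width: 0.0333
grasp_force: 12.0
```

drive_tool(
  moves=[
    {"x":0,"y":3,"z":-1,"rx":0,"ry":0,"rz":0,"fingers":1},
    {"x":0,"y":6,"z":-1.5,"rx":0,"ry":0,"rz":0,"fingers":1},
    {"x":0,"y":8,"z":-1.8,"rx":0,"ry":0,"rz":0,"fingers":1},
    {"x":0,"y":8,"z":-1.8,"rx":0,"ry":0,"rz":0,"fingers":1},
  ],
)

```text
time_s: 20.4
tool_pos: [0.4529, 0.1951, 0.2253]
tool_rot: [-179.9, -0.0, 87.5]
force: [0.9, 0.2, -3.2]
grip_width: 0.033
grasp_force: 12.0
```

drive_tool(
  moves=[
    {"x":0,"y":3,"z":0,"rx":0,"ry":0,"rz":0,"fingers":1},
    {"x":0,"y":6,"z":0,"rx":0,"ry":0,"rz":0,"fingers":1},
    {"x":0,"y":9,"z":0,"rx":0,"ry":0,"rz":0,"fingers":1},
    {"x":0,"y":9,"z":0,"rx":0,"ry":0,"rz":0,"fingers":1},
  ],
)

```text
time_s: 20.9
tool_pos: [0.4617, 0.1941, 0.2259]
tool_rot: [-179.9, 0.0, 87.5]
force: [-3.3, -2.5, 2.9]
grip_width: 0.0329
grasp_force: 12.0
```

drive_tool(
  moves=[
    {"x":0,"y":0,"z":0,"rx":0,"ry":0,"rz":0,"fingers":0},
    {"x":0,"y":0,"z":0,"rx":0,"ry":0,"rz":0,"fingers":-1},
    {"x":0,"y":0,"z":0,"rx":0,"ry":0,"rz":0,"fingers":-1},
    {"x":0,"y":0,"z":0,"rx":0,"ry":0,"rz":0,"fingers":-1},
    {"x":0,"y":0,"z":0,"rx":0,"ry":0,"rz":0,"fingers":-1},
    {"x":0,"y":0,"z":0,"rx":0,"ry":0,"rz":0,"fingers":-1},
    {"x":0,"y":0,"z":-30,"rx":0,"ry":0,"rz":0,"fingers":-1},
    {"x":0,"y":0,"z":-80,"rx":0,"ry":0,"rz":0,"fingers":-1},
    {"x":0,"y":0,"z":-140,"rx":0,"ry":0,"rz":0,"fingers":-1},
    {"x":0,"y":0,"z":-140,"rx":0,"ry":0,"rz":0,"fingers":-1},
    {"x":0,"y":0,"z":-140,"rx":0,"ry":0,"rz":0,"fingers":-1},
  ],
)

```text
time_s: 22.28
tool_pos: [0.4623, 0.1942, 0.3654]
tool_rot: [-180.0, 0.0, 87.5]
force: [0.3, -0.5, -0.6]
grip_width: 0.0869
grasp_force: 0.0
```

Run:
```python
from h import *
np.set_printoptions(precision=4,suppress=True,linewidth=150)
o=sensors.get_obs();print(o['time_s'],o['tool_pos'],o['force'])
w=snap('wrist','w8');s=snap('side','s8')
A=np.array([[.9991,-.0423],[.0423,.9991]]);L=lambda p:A@(p[:2]-np.array([.4425,.1098]))
q0=np.array([.4617,.1941,.2369])
for n,c,R in (('w',w,19),('s',s,10)):
    q=proj(c,q0).astype(int); r=2*R+8
    g=c['image'].max(2)[q[1]-r:q[1]+r,q[0]-r:q[0]+r]
    ci=cv2.HoughCircles(cv2.GaussianBlur(255-np.where(g<32,0,255).astype('uint8'),(3,3),0),cv2.HOUGH_GRADIENT,1,10,param1=100,param2=7,minRadius=R-3,maxRadius=R+3)
    print(n,q,None if ci is None else ci[0][:3]+[q[0]-r,q[1]-r,0])
    st=3 if n=='s' else 5
    print(g[::st,::st])
```

```text
22.275 [0.4623 0.1942 0.3654] [ 0.3239 -0.5042 -0.5627]
w [282 203] [[280.5 202.5  17.2]]
[[173 195 191  46  46  47  48  49 110 146 113 201 199 200 172 171 166 145  92]
 [173 195 194  46  48  48  49  48 119 161 124 184 115 116 175 171 164 143  50]
 [174 195 188  47  47  46  48  46 121 161 125 173 119 121 171 170 165 142  93]
 [170 157 183  97  99 100 100 100 122 160 129 157 186 186 170 171 165  77 100]
 [ 82  83  95 109 109 109 109 110  74  50  69  93  94  94  82  83  79  76 100]
 [ 82  81  87  84  86  87  85  86  48  47  48  87  86  87 103 140 135  75 107]
 [ 85  83  83  82  81  82  82  16  20  18  16  18  81  81 127  82  79  74 113]
 [ 83  82  83  84  81  83  15  20  18  20  19  18  18  82 168 169 156  74 120]
 [ 83  82  80  83  81  82  13  20  19  24  18  15  19  82  79 105 151  72 132]
 [ 78  79  77  78  78  77  16  16  19  29  19  18  15  78  72 107 133  55 131]
 [ 91  76  78  81  87  91  18  17  20  18  18  17  18  79  98 103 119 116 219]
 [107  92  92  85  88  88  36  19  19  18  17  17  46  93 118 119 119 117 223]
 [105  93  96 101 104 104 110  75  20  17  16  70  99  87 119 
[... 1378 characters left out ...]
02 105 106  96 105  20  18  21  23  24  19  82  82  83  81  80 117]
 [ 98 100 104 100  97 104  82  45  16  21  22  20  38  83  81  83  79  79  75]
 [ 95 101  99  93  85  72  78  82  41  16  19  26  78  97 105 153 151 137 141]
 [ 92  98  86  72  76  82  80  79  82  52  51  54 103 109 130 107 166 164 153]
 [ 89 117 114  77  80  82  80  78  80  84  87 131 114 101  44  38  91 175 175]
 [ 80 114 132 140 126  79  80  79  98 100 114 157  87  46  49  49  36  93 180]
 [ 67  77 125 150  96  81  90  99 137 135 104 152 135  45  48  50  50  33 107]
 [ 66  73  89  78 102 126  86 156 171 125 148 142 148 148  45  49  49  48  45]
 [ 67  68  77 115  95  79 140 111 147 134 174 178 182 183 155  42  48  48  44]]
```

Run:
```python
from h import *
np.set_printoptions(precision=4,suppress=True,linewidth=150)
w,s,w6,s0=load('w8'),load('s8'),load('w6'),load('side0')
A=np.array([[.9991,-.0423],[.0423,.9991]]);L=lambda p:A@(p[:2]-np.array([.4425,.1098]))
def cen(c,u,v,r):
    m=(c['image'].max(2)<33).astype('uint8');k=np.zeros_like(m);cv2.circle(k,(u,v),r,1,-1)
    n,l,st,ce=cv2.connectedComponentsWithStats(m*k);i=1+np.argmax(st[1:,4]);return ce[i],st[i]
a=cen(w,281,202,23);b=cen(s,340,270,11);print(a,b)
X,e=tri((w,*a[0]),(s,*b[0]));print('now',X,e,L(X))
X0,e=tri((w6,283.5,201),(s0,386,316.5));print('start',X0,e,L(X0))
# low notch in gate at shank: scan dark cells on the notch columns of start wrist w5? gate rows near low
t=snap('top','t8');g=t['image'].max(2)
q=proj(t,X);print('top pred',q);r=cen(t,int(round(q[0])),int(round(q[1])),8);print(r)
print(tri((w,*a[0]),(s,*b[0]),(t,*r[0])))
```

```text
(array([280.9759, 201.2375]), array([ 263,  183,   37,   37, 1036], dtype=int32)) (array([339.7109, 269.2322]), array([332, 261,  16,  17, 211], dtype=int32))
now [0.4605 0.1949 0.2338] [np.float64(0.42238550390191365), np.float64(0.42238550390190344)] [0.0143 0.0858]
start [0.4501 0.3164 0.2395] [np.float64(0.9114545141151388), np.float64(0.9114545141149982)] [-0.0012  0.2067]
top pred [193.6851 202.1296]
(array([193.6754, 202.3684]), array([189, 197,  11,  12, 114], dtype=int32))
(array([0.4602, 0.1949, 0.2334]), [np.float64(0.4194952347946886), np.float64(0.50065148490812), np.float64(0.3468246678002661)])
```

The ball sits in the low notch (g ≈ 0.48), 15–16 mm further back than on the tooth. To confirm it is fully home, I'll nudge it gently backwards with the front finger and watch for travel and force.

drive_tool(
  moves=[
    {"x":0,"y":0,"z":50,"rx":0,"ry":0,"rz":0,"fingers":-0.2},
    {"x":0,"y":0,"z":100,"rx":0,"ry":0,"rz":0,"fingers":-0.2},
    {"x":0,"y":0,"z":130,"rx":0,"ry":0,"rz":0,"fingers":-0.2},
    {"x":0,"y":0,"z":136,"rx":0,"ry":0,"rz":0,"fingers":-0.2},
    {"x":0,"y":0,"z":136,"rx":0,"ry":0,"rz":0,"fingers":-0.2},
    {"x":0,"y":4,"z":136,"rx":0,"ry":0,"rz":0,"fingers":-0.2},
    {"x":0,"y":6,"z":136,"rx":0,"ry":0,"rz":0,"fingers":-0.2},
    {"x":0,"y":8,"z":136,"rx":0,"ry":0,"rz":0,"fingers":-0.2},
    {"x":0,"y":8,"z":136,"rx":0,"ry":0,"rz":0,"fingers":-0.2},
  ],
)

```text
time_s: 23.55
tool_pos: [0.4704, 0.194, 0.23]
tool_rot: [-180.0, -0.0, 87.5]
force: [-1.2, 0.2, 0.5]
grip_width: 0.0523
grasp_force: 0.2
```

drive_tool(
  moves=[
    {"x":0,"y":2,"z":0,"rx":0,"ry":0,"rz":0,"fingers":-0.2},
    {"x":0,"y":4,"z":0,"rx":0,"ry":0,"rz":0,"fingers":-0.2},
    {"x":0,"y":4,"z":0,"rx":0,"ry":0,"rz":0,"fingers":-0.2},
  ],
)

```text
time_s: 23.92
tool_pos: [0.473, 0.1935, 0.2297]
tool_rot: [-179.8, 0.1, 87.5]
force: [-6.4, -1.3, 4.2]
grip_width: 0.0524
grasp_force: 2.8
```

drive_tool(
  moves=[
    {"x":0,"y":2,"z":0,"rx":0,"ry":0,"rz":0,"fingers":-0.2},
    {"x":0,"y":4,"z":0,"rx":0,"ry":0,"rz":0,"fingers":-0.2},
    {"x":0,"y":4,"z":0,"rx":0,"ry":0,"rz":0,"fingers":-0.2},
  ],
)

```text
time_s: 24.3
tool_pos: [0.4753, 0.193, 0.2295]
tool_rot: [-179.6, 0.2, 87.5]
force: [-10.5, -3.0, 7.7]
grip_width: 0.0524
grasp_force: 5.1
```

drive_tool(
  moves=[
    {"x":0,"y":-8,"z":0,"rx":0,"ry":0,"rz":0,"fingers":-0.2},
    {"x":0,"y":-15,"z":0,"rx":0,"ry":0,"rz":0,"fingers":-0.4},
    {"x":0,"y":-16,"z":0,"rx":0,"ry":0,"rz":0,"fingers":-1},
    {"x":0,"y":-16,"z":0,"rx":0,"ry":0,"rz":0,"fingers":-1},
    {"x":0,"y":-16,"z":-30,"rx":0,"ry":0,"rz":0,"fingers":-1},
    {"x":0,"y":-16,"z":-80,"rx":0,"ry":0,"rz":0,"fingers":-1},
    {"x":0,"y":-16,"z":-136,"rx":0,"ry":0,"rz":0,"fingers":-1},
    {"x":0,"y":-16,"z":-136,"rx":0,"ry":0,"rz":0,"fingers":-1},
    {"x":0,"y":-16,"z":-136,"rx":0,"ry":0,"rz":0,"fingers":-1},
  ],
)

```text
time_s: 25.42
tool_pos: [0.4625, 0.1941, 0.3653]
tool_rot: [-180.0, 0.0, 87.5]
force: [0.7, -0.2, -0.5]
grip_width: 0.087
grasp_force: 0.0
```

Run:
```python
from h import *
np.set_printoptions(precision=4,suppress=True,linewidth=150)
w,s,t=snap('wrist','w9'),snap('side','s9'),snap('top','t9')
def cen(c,u,v,r):
    m=(c['image'].max(2)<33).astype('uint8');k=np.zeros_like(m);cv2.circle(k,(int(u),int(v)),r,1,-1)
    n,l,st,ce=cv2.connectedComponentsWithStats(m*k);i=1+np.argmax(st[1:,4]);return ce[i],st[i]
X=[.4603,.1949,.2336];p=proj(w,X)
a=cen(w,*p,24);b=cen(s,340,270,11);d=cen(t,194,202,8);print(a,b,d)
print(tri((w,*a[0]),(s,*b[0]),(t,*d[0])),tri((s,*b[0]),(t,*d[0])))
# key in pot: change in pot region since release
print(np.abs(s['image'][80:200,150:260].astype(int)-load('s8')['image'][80:200,150:260]).mean())
print(sensors.get_obs()['time_s'],sensors.get_obs()['force'])
```

```text
(array([280.7781, 201.7946]), array([ 263,  184,   37,   36, 1032], dtype=int32)) (array([339.5305, 268.8685]), array([332, 261,  16,  17, 213], dtype=int32)) (array([193.9076, 202.4202]), array([189, 197,  12,  12, 119], dtype=int32))
(array([0.4601, 0.1943, 0.2336]), [np.float64(0.5355672321934054), np.float64(0.5929167717054303), np.float64(0.42310481825090923)]) (array([0.46  , 0.1941, 0.234 ]), [np.float64(0.41564963162033264), np.float64(0.4156496316203681)])
0.4991161616161616
25.575 [ 0.1245 -0.3088 -0.3086]
```

The ball didn't move under a 10 N push, so the lever is fully home. The key is unchanged in the pot and the gripper is clear. Handing in.

```bash
python3 -c "
from cell import workorder
print(workorder.sign_off())"
```

```text
the job is handed in; nothing more can be done
None
```

I pulled the chuck key and stood it in the tool pot, where it leans slightly on the rim. I then threw the gear lever into the low notch, where it didn't move under a 10 N push, and handed the job in at about 25.6 s; no verdict came back.

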